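# Lay the scraper blade over its pin and lock it in the dressing jig

### The job

Take the scraper blade by its orange rib and lay it in the channel of the blue jig so that its notch drops over the brass pin and it lies fully flat on the bed, gently, never forcing it: feel along for the pin. Then slide the red catch all the way over the blade to lock it, let go, and leave the other things on the bench where they are.

Things in the scene. Friction and masses are not known exactly. Their poses are not given: they have to be found in the camera images.
- blade: Flat steel scraper blade, 46 mm (its x) x 160 mm (its y) x 5 mm thick, about 0.3 kg, lying on the bench at the start. Origin at the centre of its underside, z up. In the middle of its +x long edge (marked by yellow stripes) is a notch.
- blade_rib (a point): Centre of the top of the blade's orange grip rib; axes as the blade's. The rib stands on the middle of the blade, 14 mm thick along x, 50 mm long along y, from 5 to 39 mm above the blade's underside. Grip it across its 14 mm, at the middle.
- blade_notch (a point): Mouth of the blade's notch: middle of the +x edge, at the underside, at blade x = +23 mm; axes as the blade's. The notch is square, right through, open at the edge, 10 mm wide along y and 15 mm deep (blade x = 8 to 23 mm).
- jig: Blue blade-dressing jig, fixed to the bench; its place and yaw vary. Origin on the bench under the middle of the channel; spans x = -45 to 70 mm, y = -110 to 110 mm. Its channel runs along y, 52 mm wide (x = -26 to 26 mm), open at both ends; walls rise 5 mm above the bed. Over 35 N between blade and jig (pin and catch included) is forcing it; 3 to 8 N is plenty to feel.
- jig_bed (a point): Point on the flat black bed in the middle of the channel, 14 mm above the jig's origin; axes as the jig's. The seated blade has its axes parallel to the jig's (notch edge to +x) and its origin at this height, within 3 mm of this point along x and 19 mm along y.
- pin_track (a point): Middle of the places where the fixed brass locating pin can stand, on the bed at jig x = +16 mm, y = 0. The pin is upright, 8 mm in diameter, 8 mm tall, top chamfered 1 mm. It stands anywhere from -18 to +18 mm along the jig's y from here; that is not measured: look or feel for it. With the notch not over it the blade rides on it, 8 mm above the bed.
- catch (a joint): Red sliding catch on the jig: 0 = drawn back (within 3 mm of it at the start), 0.018 m = fully across. It slides along the jig's -x with about 3 N of friction and stays where left. Its tongue (26 mm wide, at jig y = -62 mm, underside 6.5 mm above the bed) then covers the blade's +x edge; it runs into a blade that rides on the pin.
- catch_knob (a point): Centre of the top of the catch's red round knob, 58.5 mm above the bench, moving with the catch; at jig x = +46 mm, y = -62 mm when drawn back. The knob is 16 mm in diameter and 32 mm tall, on a 6 mm thick tongue. Guide cheeks 27.5 mm high above the bench run along x, 14 to 18 mm off the knob's axis at either side.
- ink_tub: Small blue ink tub with white lid, 52 mm in diameter, 52 mm high, origin under its centre; leave alone.
- tape_roll: Yellow roll of tape lying flat, 84 mm in diameter, 24 mm high, origin under its centre; leave alone.
- ink_jar: Red ink jar, 68 mm in diameter, 75 mm high, origin under its centre; leave alone.
- water_cup: White plastic cup, 72 mm in diameter, 80 mm high, origin under its centre; leave alone.
- squeegee: Wooden squeegee lying flat, 240 mm long (its y), 25 mm high, origin under its wooden handle; leave alone.
- palette_knife: Spatula lying flat along its x, handle to -x; leave alone.
There are look-alikes about, which are no part of the job. Leave any purple look-alike of the blade alone.

How it is judged:
On the way, in this order (a step that is already met when the one before it is completed fails the run):
1. the blade is picked up clear of the bench (height (world z) of blade above 0.03 m), for 0.2 s.
2. the blade lies flat on the bed with its notch over the pin, the catch still drawn back (z of blade in the frame of jig_bed between -0.003 and 0.002 m and angle between the z axis of blade and the z axis of jig, either way round below 0.04 rad and angle between the y axis of blade and the y axis of jig, either way round below 0.12 rad and x of blade in the frame of jig_bed between -0.006 and 0.006 m and y of blade in the frame of jig_bed between -0.023 and 0.023 m and value of joint catch below 0.006 m), for 0.3 s.
3. the catch is slid across the seated blade (z of blade in the frame of jig_bed between -0.003 and 0.002 m and angle between the z axis of blade and the z axis of jig, either way round below 0.04 rad and angle between the y axis of blade and the y axis of jig, either way round below 0.12 rad and x of blade in the frame of jig_bed between -0.006 and 0.006 m and y of blade in the frame of jig_bed between -0.023 and 0.023 m and value of joint catch above 0.015 m), for 0.2 s.
At the end, for the whole second after the job is handed in: The blade lies flat (0.04 rad) in the channel, underside within 2 mm of the bed (so its notch is over the pin), within 6 mm of the middle across, 23 mm along and 0.12 rad of its direction; the catch is at least 15 mm across; the blade is at rest (all of step 3 and linear speed of blade below 0.02 m/s); the robot touches nothing.
It fails at once if the blade is forced against the jig, its pin or its catch (over 35 N) (contact force between blade and jig above 35 N).
It fails at once if another thing on the bench is shifted by more than 20 mm (distance of any of ink_tub, tape_roll, ink_jar, water_cup, squeegee, palette_knife from where it was at the start of the episode above 0.02 m).
It also fails if it takes over 72 s, if anything falls off the work surface, if the arm or the gripper's body presses on something with over 40 N, if the wrist force passes 120 N, or if a joint passes its speed limit or range.

### The arm

A 7-joint arm with a two-finger parallel gripper is mounted at the origin on the work surface. World frame = base frame: x ahead of the robot, y to its left, z up, the work surface at z = 0. Lengths are in m, angles in rad, forces in N, time in s.
With the tool pointing down it reaches from about 0.4 to 0.85 m from the base axis. Payload 4.5 kg.
Tool frame: the origin (TCP) lies between the finger pads; the fingertips stand 11 mm ahead of it and the grasp point (between the pads) lies 8 mm behind it (r.tip_reach is the distance from the TCP to the fingertips, in m); x points along the fingers, y is the direction in which the jaws open and shut, and the axes are right-handed (so a half turn about x gives the same grasp; the last joint's range is limited). The gripper opens to 88 mm and grips with 3 to 60 N. Pads are 18 mm wide; open, the fingers measure 123 mm over their backs; the gripper's body (75 mm by 187 mm) begins 45 mm behind the grasp point.
Start: joints at [1.142, 0.689, -0.195, 1.565, 0.157, 0.902, -0.215], TCP at [0.279, -0.559, 0.25] pointing down, gripper open.
Joint ranges: [-3.01, 3.01], [-0.46, 2.08], [-1.47, 1.51], [0.13, 2.56], [-1, 4.14], [0.04, 2.09], [-2.66, 2.66]. Speed limits (rad/s): [2.57, 2.57, 3.14, 3.14, 3.14, 3.14, 3.14].

### API

Orientations are given as a unit quaternion [x, y, z, w].
In Python, from plant import r gives the robot as it stands.
- The arm moves only by the tool drive_tool, never from a script. Its argument "deltas" is a list of rows, each a list of 3 entries, a list of its own where there are three numbers: the turn, a rotation vector about the tool's x, y, z in degrees, then the shift along the tool's x, y, z in cm, then the finger opening in cm, from 0 to 8.81. A call has 1 to 12 rows; each row shifts and turns the commanded pose from where the row before left it, along the tool's axes as they then stand; what a row does not reach is not made up. A row lasts 1/12 s, in which the tool goes at most 41.7 mm and 7.16 degrees, less where a joint would pass 70% of its speed; a pose out of reach is approached as far as the arm can. A call is refused whole if a number of a shift passes 4.17 or a number of a turn 7.16, either way. A call with a gripper value outside its range is refused whole. The fingers move at their own pace and stop on an object; "force" is the grip in N (left out, the last holds). Time passes only in rows, so rows that do not move let the fingers close. It gives the time, the measured TCP pose, the force and the opening at its end, in the units of the state.
- r.get_state(): the state, without advancing time (a new reading comes with each control period).
- r.snapshot(name): name is "scene" or "top" or "wrist"; returns a dict with "color" (420x560x3 uint8, red, green, blue), "fov_y" (degrees; the focal length in pixels is half the picture's height over the tangent of half this angle, whatever the lens; pixels are square), "cx", "cy" (the principal point, pixels), "extrinsics" (4x4, takes a point from world to camera coordinates); the wrist camera has in their place "tool_from_camera" (4x4, takes a point from camera to tool coordinates, whose origin is the TCP and whose axes are the tool frame's). Camera axes: x right, y up, looking along -z (the intrinsics and any distortion apply to the point x, -y, -z); pixel columns grow to the right and rows downward; lengths in m; the calibration is good to about 2 mm. A picture is of the moment at which its call begins: read the wrist's pose just before it. There is no depth.
- r.finish_job(): hands the job in, once; it reports no verdict.
The state is a dict: "clock": time; "q": joint angles; "qd": joint speeds; "joint_torque": joint torques, N m; "tool_pos": TCP position; "eef_rot": TCP orientation; "contact_force": force on the tool from outside, world axes, zero at the start; "moment": the same for the moment, N m; "opening": opening from 0.0 (shut) to 1.0 (fully open).
Only numpy, scipy, OpenCV 4.12 (cv2) and the standard library are available. Lean on these libraries where they do the work, as an engineer would, in place of code of your own. Each camera call takes 0.05 s, during which the arm holds its last target. There are 200 camera calls.

## Working session

There is one attempt and no reset: what is moved stays moved. The work goes in short steps, Python scripts to look and compute and a tool call to move; the robot and the scene stay as the last step left them, time stands still between calls to the robot, and variables do not carry over. Pictures are saved under pics/ and viewed, about 8 in all and at most 12, crops included, and the job is handed in when it is done.

Besides the shell and the picture viewer there is one more tool, called in YAML: its name, and indented under it one key for each argument. drive_tool: Moves the arm, as the interface text tells. Its arguments: {"type":"object","properties":{"deltas":{"type":"array","items":{"type":"array"}},"force":{"type":"number"}},"required":["deltas"]}

```bash
mkdir -p pics; ls; cat > h.py <<'E'
import numpy as np,cv2
from scipy.spatial.transform import Rotation as R
from plant import r
def save(im,name,k=1): cv2.imwrite('pics/'+name,cv2.resize(im[:,:,::-1],None,fx=k,fy=k,interpolation=cv2.INTER_CUBIC))
def snap(n):
    s=r.get_state(); d=r.snapshot(n)
    if n=='wrist':
        T=np.eye(4);T[:3,:3]=R.from_quat(s['eef_rot']).as_matrix();T[:3,3]=s['tool_pos']
        d['wc']=T@d['tool_from_camera']
    else: d['wc']=np.linalg.inv(d['extrinsics'])
    return d
def ray(d,u,v,z):
    f=210/np.tan(np.radians(d['fov_y'])/2)
    D=d['wc'][:3,:3]@np.array([(u-d['cx'])/f,-(v-d['cy'])/f,-1]);o=d['wc'][:3,3]
    return o+D*(z-o[2])/D[2]
E
python3 - <<'E'
from h import *
print(r.get_state())
for n in('top','scene'):
    d=snap(n);save(d['color'],n+'0.png',1.4);np.save(n+'0.npy',d,allow_pickle=True)
    print({k:v for k,v in d.items() if k!='color'})
E
```

```text
pics
{'clock': 0.0, 'q': array([ 1.14175682,  0.68996762, -0.19452416,  1.56633276,  0.15734516,
        0.90248265, -0.21504276]), 'qd': array([-3.64019201e-04,  8.94798302e-05,  5.95604647e-04,  9.85709405e-04,
        1.92469356e-04,  1.84434576e-03, -1.11170969e-03]), 'joint_torque': array([-5.48761400e-04, -5.27558613e+01, -1.26705252e+00, -1.53426933e+01,
       -5.26948844e-02,  6.55384065e-03,  1.42853837e-04]), 'tool_pos': array([ 0.27874189, -0.55872956,  0.24892349]), 'eef_rot': array([-0.68804279, -0.1628443 ,  0.68844117, -0.16164033]), 'contact_force': array([0.07532892, 0.40071767, 0.02730028]), 'moment': array([-0.02415597,  0.03331134, -0.00519128]), 'opening': 1.0006864787675285}
{'fov_y': 42.23219806419673, 'cx': 273.9299341492524, 'cy': 208.74578135966448, 'extrinsics': array([[-0.02300097, -0.99966414,  0.01193974,  0.00300695],
       [ 0.98165314, -0.02032215,  0.18958933, -0.55550482],
       [-0.18928302,  0.01608142,  0.98179088, -1.41932948],
       [ 0.        ,  0.        ,  0.        ,  1.        ]]), 'wc': array([[-0.02300097,  0.98165314, -0.18928302,  0.27672726],
       [-0.99966414, -0.02032215,  0.01608142,  0.01454172],
       [ 0.01193974,  0.18958933,  0.98179088,  1.49876662],
       [ 0.        ,  0.        ,  0.        ,  1.        ]])}
{'fov_y': 47.706198650023495, 'cx': 277.7522686673958, 'cy': 214.72612481862765, 'extrinsics': array([[-0.60755723,  0.79415913,  0.01361933,  0.31556061],
       [-0.45564553, -0.36252583,  0.8129958 ,  0.17881942],
       [ 0.6505854 ,  0.48773589,  0.58211025, -1.82478118],
       [ 0.        ,  0.        ,  0.        ,  1.        ]]), 'wc': array([[-0.60755723, -0.45564553,  0.6505854 ,  1.46037539],
       [ 0.79415913, -0.36252583,  0.48773589,  0.7042326 ],
       [ 0.01361933,  0.8129958 ,  0.58211025,  0.91254666],
       [ 0.        ,  0.        ,  0.        ,  1.        ]])}
```

View pics/top0.png

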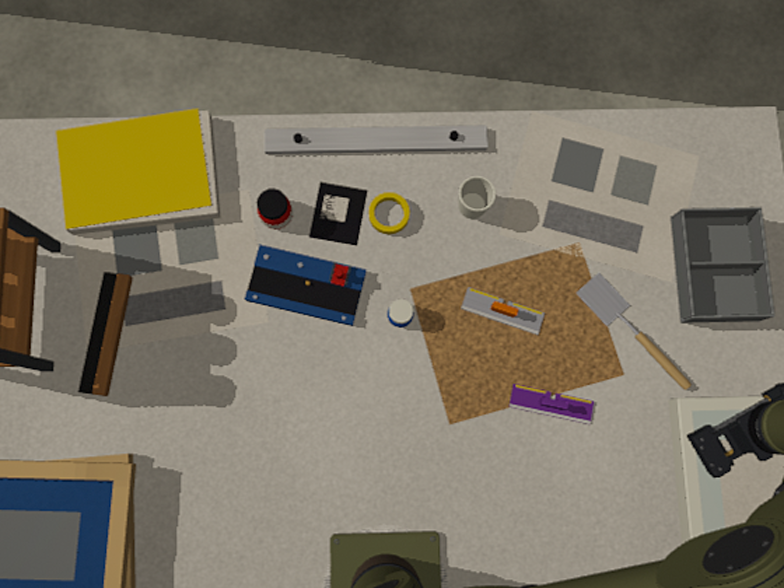

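View pics/scene0.png

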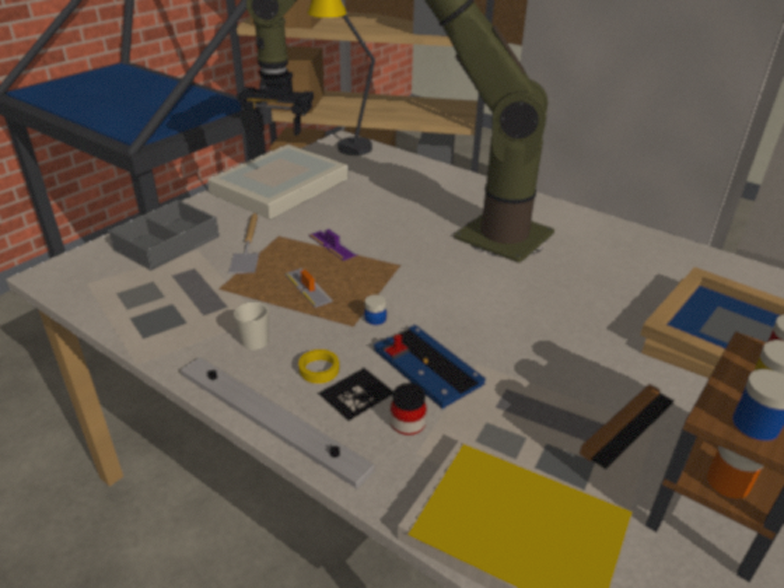

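The top view shows the steel blade with the orange rib at about (503,310). The purple look-alike is at (552,402), to be left alone. The jig is at (307,285), its red catch at (343,274), the pin near (307,283), and the ink tub at (400,313). I'll check the choice in one close crop.

```bash
python3 - <<'E'
from h import *
d=np.load('top0.npy',allow_pickle=True).item()['color']
a=d[170:240,170:270];b=d[200:245,325:395]
A=cv2.resize(a,(800,560),interpolation=cv2.INTER_CUBIC)[:, :, ::-1]
a=cv2.resize(d[170:238,172:268],None,fx=6,fy=6,interpolation=cv2.INTER_CUBIC)
b=cv2.resize(d[200:245,324:396],None,fx=8,fy=8,interpolation=cv2.INTER_CUBIC)
cv2.imwrite('pics/c1.png',np.vstack([a[:240],b])[:,:,::-1][:600] if 0 else np.vstack([cv2.resize(d[170:235,172:268],(576,390-152)) if 0 else cv2.resize(d[172:234,174:264],None,fx=4,fy=4,interpolation=cv2.INTER_CUBIC), cv2.resize(b,(360,225))])[:,:,::-1])
E
```

```text
(no output)
```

View pics/c1.png

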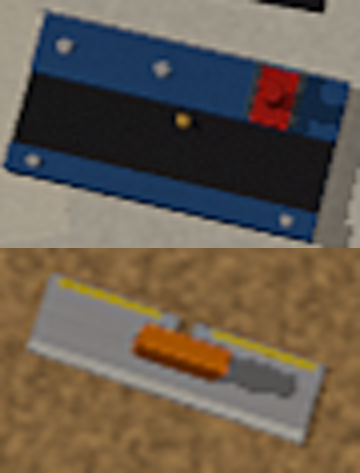

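The crop confirms the choice: steel blade with yellow notch-edge stripes facing away from the robot and an orange rib. In the jig, the pin is at crop (183,120) and the catch knob at (279,93).

```bash
python3 - <<'E'
from h import *
d=np.load('top0.npy',allow_pickle=True).item()
J=lambda u,v,z:ray(d,174+(u-1.5)/4,172+(v-1.5)/4,z)
B=lambda u,v,z:ray(d,324+(u-2)/5,200+(v-2)/5,z)
jc=np.array([J(u,v,.019) for u,v in[(45,10),(350,81),(314,242),(5,168)]])
c=jc.mean(0);ey=((jc[0]+jc[3])-(jc[1]+jc[2]))[:2];yaw=np.arctan2(-ey[0],ey[1])
ex=np.array([np.cos(yaw),np.sin(yaw)]);ey=np.array([-ex[1],ex[0]])
org=c[:2]-.0125*ex
print('jig',jc.round(4),'origin',org,'yaw',np.degrees(yaw))
for n,u,v,z in(('pin',183,119,.022),('knob',279,93,.0585)):
    p=J(u,v,z)[:2]-org;print(n,J(u,v,z),p@ex,p@ey)
bc=np.array([B(u,v,.005) for u,v in[(50,27),(323,117),(303,193),(30,100)]])
c=bc.mean(0);ey=((bc[0]+bc[3])-(bc[1]+bc[2]))[:2];yaw=np.arctan2(-ey[0],ey[1])
print('blade',bc.round(4),c,np.degrees(yaw),np.linalg.norm(ey)/2)
print('rib',B(182,100,.039))
s=r.get_state();print(R.from_quat(s['eef_rot']).as_matrix().round(3))
E
```

```text
jig [[0.6659 0.2374 0.019 ]
 [0.6106 0.0249 0.019 ]
 [0.4979 0.0517 0.019 ]
 [0.554  0.2641 0.019 ]] origin [0.56999807 0.14768695] yaw -14.689046840750237
pin [0.58535534 0.14097144 0.022     ] 0.016558206844248483 -0.0026018369372594998
knob [0.59437884 0.07284028 0.0585    ] 0.04256301750731156 -0.06621809868144432
blade [[ 0.572  -0.1776  0.005 ]
 [ 0.5176 -0.3279  0.005 ]
 [ 0.4751 -0.3141  0.005 ]
 [ 0.5307 -0.1646  0.005 ]] [ 0.523837   -0.24600884  0.005     ] -20.12491815999322 0.1596619187682421
rib [ 0.52313813 -0.24353045  0.039     ]
[[-0.001  0.447 -0.895]
 [ 0.001 -0.895 -0.447]
 [-1.    -0.002  0.   ]]
```

drive_tool:
  deltas:
    - [[0,0,0],[0,-0.7,-1.5],8.8]
    - [[0,0,0],[0.5,-1.5,-3.1],8.8]
    - [[0,0,0],[0.5,-1.5,-3.1],8.8]
    - [[0,0,0],[0.5,-1.5,-3.1],8.8]
    - [[0,0,0],[0.5,-1.5,-3.1],8.8]
    - [[0,0,0],[0.5,-1.5,-3.1],8.8]
    - [[0,0,0],[0.5,-1.5,-3.1],8.8]
    - [[0,0,0],[0.5,-1.5,-3.1],8.8]
    - [[0,0,0],[0.5,-1.5,-3.1],8.8]
    - [[0,0,0],[0.5,-1.5,-3.1],8.8]
    - [[0,0,0],[0.5,-1.5,-3.1],8.8]
    - [[0,0,0],[0.5,-1.5,-3.1],8.8]

```text
clock: 1.1
tool_pos: [0.5214, -0.2449, 0.1942]
eef_rot: [-0.688, -0.162, 0.689, -0.162]
contact_force: [0.6, -0.6, 0.2]
opening: 0.998
```

drive_tool:
  deltas:
    - [[-6.2,0,0],[0,0,0],8.8]
    - [[-6.2,0,0],[0,0,0],8.8]
    - [[-6.2,0,0],[0,0,0],8.8]
    - [[-6.2,0,0],[0,0,0],8.8]
    - [[-6.2,0,0],[0,0,0],8.8]
    - [[-6.2,0,0],[0,0,0],8.8]
    - [[-6.1,0,0],[0,0,0],8.8]
    - [[0,0,0],[0,0,0],8.8]
    - [[0,0,0],[0,0,0],8.8]

```text
clock: 1.85
tool_pos: [0.5205, -0.2464, 0.1944]
eef_rot: [-0.58, -0.404, 0.581, -0.403]
contact_force: [1.4, -0.4, 0.2]
opening: 0.998
```

```bash
python3 - <<'E'
from h import *
d=snap('wrist');save(d['color'],'w1.png',1.4);np.save('w1.npy',d,allow_pickle=True)
s=r.get_state();print(s['clock'],s['tool_pos'],s['contact_force'],s['q'].round(2));M=R.from_quat(s['eef_rot']).as_matrix();print(M.round(3),np.degrees(np.arctan2(M[1,1],M[0,1])))
print(d['tool_from_camera'].round(3),d['fov_y'],d['cx'],d['cy'])
E
```

```text
1.9 [ 0.52061981 -0.24643468  0.19449987] [-0.588617    0.08452192  0.24823629] [ 0.56  0.71 -0.35  1.77  0.34  0.72 -0.32]
[[-0.     0.938 -0.348]
 [ 0.    -0.348 -0.938]
 [-1.    -0.    -0.   ]] -20.36115978191443
[[-0.001  0.301 -0.954 -0.136]
 [ 1.     0.001 -0.    -0.001]
 [ 0.001 -0.954 -0.301 -0.078]
 [ 0.     0.     0.     1.   ]] 58.760930402980044 272.9622556155907 210.149628080644
```

View pics/w1.png

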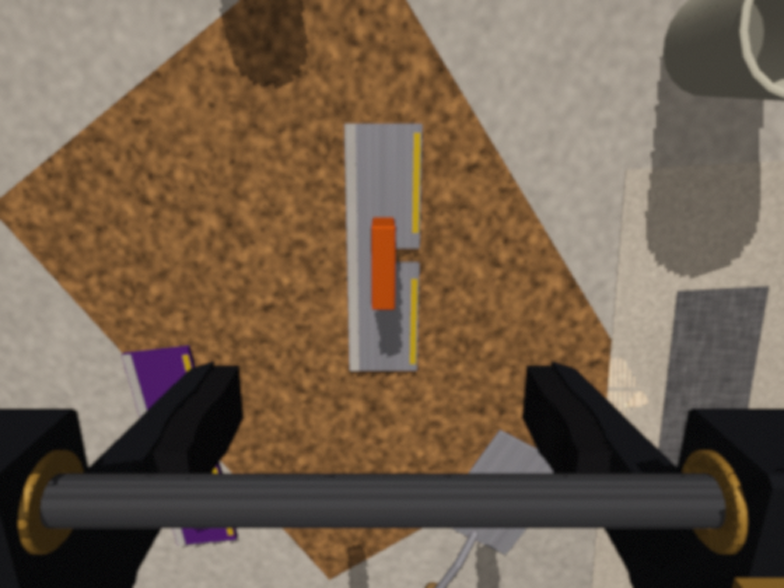

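The wrist view shows the rib's top face spanning (371,227) to (396,309), upright in the image between the fingers. Blade corners are at (345,124), (421,124), (416,371) and (350,371).

```bash
python3 - <<'E'
from h import *
d=np.load('w1.npy',allow_pickle=True).item()
W=lambda u,v,z:ray(d,(u-.2)/1.4,(v-.2)/1.4,z)[:2]
for z in(.039,.041):
  t=(W(371,227,z)+W(396,227,z))/2;b=(W(371,309,z)+W(395,309,z))/2
  e=t-b;print('rib',(t+b)/2,np.linalg.norm(e),np.degrees(np.arctan2(-e[0],e[1])))
bc=[W(357-12,124,.005),W(421,124,.005),W(416,371,.005),W(350,371,.005)]
e=bc[0]+bc[3]-bc[1]-bc[2];e=bc[0]+bc[1]-bc[2]-bc[3];print('blade',np.mean(bc,0),np.linalg.norm(e)/2,np.degrees(np.arctan2(-e[0],e[1])),np.linalg.norm(bc[1]-bc[0]))
a=np.radians(-20.36);y=np.array([np.cos(a),np.sin(a)]);z=np.array([np.sin(a),-np.cos(a)])
D=(W(371,227,.039)+W(396,227,.039)+W(371,309,.039)+W(395,309,.039))/4-r.get_state()['tool_pos'][:2];print(D,'tool y,z cm',100*D@y,100*D@z)
E
```

```text
rib [ 0.52034804 -0.24526776] 0.04883085564450213 -20.727898990706315
rib [ 0.52052753 -0.24477505] 0.048496185594742496 -20.727898990706347
blade [ 0.52003873 -0.24581913] 0.16104838104706945 -20.39759787544402 0.04508277954720131
[-0.00027177  0.00116691] tool y,z cm -0.06607819344426388 -0.09994583421479707
```

drive_tool:
  deltas:
    - [[0,0,0],[3,-0.06,-0.1],5]
    - [[0,0,0],[3.5,0,0],5]
    - [[0,0,0],[3.5,0,0],5]
    - [[0,0,0],[3.2,0,0],5]
    - [[0,0,0],[2.2,0,0],5]
    - [[0,0,0],[1.3,0,0],5]
    - [[0,0,0],[0.5,0,0],5]
    - [[0,0,0],[0,0,0],5]
    - [[0,0,0],[0,0,0],5]

```text
clock: 2.65
tool_pos: [0.5214, -0.2455, 0.0237]
eef_rot: [0.58, 0.404, -0.58, 0.405]
contact_force: [0.7, 0.6, 0.4]
opening: 0.567
```

drive_tool:
  deltas:
    - [[0,0,0],[0,0,0],1]
    - [[0,0,0],[0,0,0],1]
    - [[0,0,0],[0,0,0],1]
    - [[0,0,0],[0,0,0],1]
    - [[0,0,0],[0,0,0],1]
    - [[0,0,0],[0,0,0],1]
    - [[0,0,0],[0,0,0],1]
    - [[0,0,0],[0,0,0],1]
  force: 30

```text
clock: 3.32
tool_pos: [0.5209, -0.2454, 0.023]
eef_rot: [0.58, 0.404, -0.58, 0.405]
contact_force: [-0.9, -0.2, 3.4]
opening: 0.158
```

drive_tool:
  deltas:
    - [[0,0,0],[-0.5,0,0],1]
    - [[0,0,0],[-1,0,0],1]
    - [[0,0,0],[-2,0,0],1]
    - [[0,0,0],[-2.5,0,0],1]
    - [[0,0,0],[-2.5,0,0],1]
    - [[-1,0,0],[-2.5,0,0],1]
    - [[-1,0,0],[-2.5,0,0],1]
    - [[-1,0,0],[-2.5,0,0],1]
    - [[-1,0,0],[-2.5,0,0],1]
    - [[-1,0,0],[-2.5,0,0],1]
    - [[-0.7,0,0],[-2,0,0],1]
    - [[0,0,0],[-1,0,0],1]

```text
clock: 4.32
tool_pos: [0.521, -0.2454, 0.2657]
eef_rot: [0.56, 0.432, -0.558, 0.434]
contact_force: [0.8, 0.7, -3.5]
opening: 0.158
```

drive_tool:
  deltas:
    - [[0,0,0],[0,-0.1,-1],1]
    - [[0,0,0],[0,-0.2,-2],1]
    - [[0,0,0],[0,-0.4,-3],1]
    - [[0,0,0],[0,-0.5,-3.5],1]
    - [[0,0,0],[0,-0.5,-3.5],1]
    - [[0,0,0],[0,-0.5,-3.5],1]
    - [[0,0,0],[0,-0.5,-3.5],1]
    - [[0,0,0],[0,-0.4,-3],1]
    - [[0,0,0],[0,-0.3,-2.5],1]
    - [[0,0,0],[0,-0.2,-2],1]
    - [[0,0,0],[0,0,0],1]
    - [[0,0,0],[0,0,0],1]

```text
clock: 5.32
tool_pos: [0.5532, 0.032, 0.2614]
eef_rot: [-0.557, -0.435, 0.559, -0.433]
contact_force: [1.0, -0.4, -3.2]
opening: 0.159
```

```bash
python3 - <<'E'
from h import *
d=snap('wrist');save(d['color'],'w2.png',1.4);np.save('w2.npy',d,allow_pickle=True)
s=r.get_state();print(s['clock'],s['tool_pos'],s['contact_force'],s['moment'],s['opening']);M=R.from_quat(s['eef_rot']).as_matrix();print(M.round(4),np.degrees(np.arctan2(M[1,1],M[0,1])))
E
```

```text
5.3667 [0.55328787 0.02993211 0.26143609] [-0.86215992 -1.56213708 -2.84487165] [-0.07111961 -0.04402227 -0.00305818] 0.15528146369965298
[[-0.003   0.9684 -0.2493]
 [-0.0012 -0.2493 -0.9684]
 [-1.     -0.0027  0.0019]] -14.435072538840352
```

View pics/w2.png

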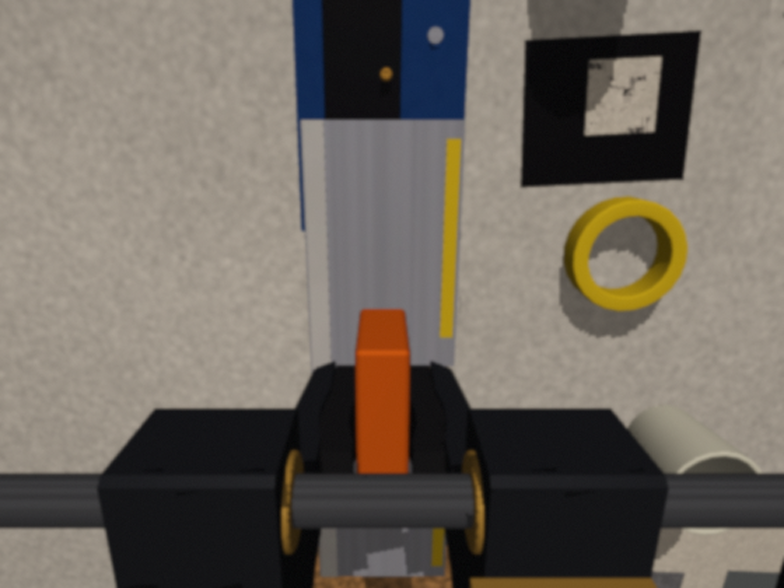

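Pin top at (386,73). Channel inner edges are at about x=322–325 and x=401. Jig outer edges are at x=293 and 469 in the top row, and 299 and 464 at row 118. The held blade's far corners are at (302,119) and (464,119), and the rib's far top edge is at (356..409,352).

```bash
python3 - <<'E'
from h import *
d=np.load('w2.npy',allow_pickle=True).item()
s=r.get_state();t=s['tool_pos'];M=R.from_quat(s['eef_rot']).as_matrix();ty=M[:2,1]/np.linalg.norm(M[:2,1]);tz=M[:2,2]/np.linalg.norm(M[:2,2])
# use pose of picture: the camera pose in wc
T=d['wc']@np.linalg.inv(d['tool_from_camera']);t=T[:3,3];print('pose drift',s['tool_pos']-t)
def W(u,v,z): p=ray(d,(u-.2)/1.4,(v-.2)/1.4,z)[:2]-t[:2];return np.array([p@ty,p@tz])*1000
print('pin',W(386,73,.022))
for n,a,b,z in(('outL',(293,0),(299,118),.019),('outR',(469,0),(464,118),.019),('inL(bed)',(322,0),(325,118),.014),('inR(top)',(401,0),(401,118),.019)):
    A=W(*a,z);B=W(*b,z);print(n,A,B,'angle',np.degrees(np.arctan2(B[0]-A[0],B[1]-A[1])))
zb=t[2]-.0225
A=W(302,119,zb+.005);B=W(464,119,zb+.005);print('blade end',A,B)
print('rib',W(356,352,zb+.039),W(409,352,zb+.039),W(359,472,zb+.039),W(410,472,zb+.039))
print('blade edge R',W(461,140,zb+.005),W(453,337,zb+.005))
E
```

```text
pose drift [ 6.91302027e-05 -2.03820262e-03  5.35441764e-05]
pin [   0.49811789 -113.58645394]
outL [ -59.72927842 -157.3666206 ] [-59.18317676 -85.1555117 ] angle 0.43329515766544024
outR [  53.89581788 -157.53667643] [ 54.21280812 -85.37583817] angle 0.25168896372861377
inL(bed) [ -41.52426457 -158.44551827] [-41.8365226  -85.28783373] angle -0.2445533705376861
inR(top) [  10.01413734 -157.47100137] [ 10.93492418 -85.29174998] angle 0.7308795422357284
blade end [-23.79655563 -80.52402408] [ 21.45141512 -80.61212241]
rib [ -7.72730092 -24.8496988 ] [  5.48895743 -24.88965764] [-7.38270322 10.31467202] [ 6.36925349 10.26364474]
blade edge R [ 20.88042389 -74.98718619] [ 21.18222335 -15.08709297]
```

drive_tool:
  deltas:
    - [[0,0,0],[0,-0.1,-1],1]
    - [[0,0,0],[0,-0.3,-2.5],1]
    - [[0,0,0],[0,-0.4,-3],1]
    - [[0,0,0],[0,-0.4,-2.5],1]
    - [[0,0,0],[0,-0.2,-1.5],1]
    - [[0,0,0],[0,-0.1,-1],1]
    - [[0,0,0],[0,0,0],1]
    - [[0,0,0],[0,0,0],1]
    - [[0,0,0],[0,0,0],1]

```text
clock: 6.12
tool_pos: [0.5688, 0.1427, 0.2624]
eef_rot: [-0.559, -0.432, 0.56, -0.433]
contact_force: [-0.6, -0.4, -2.8]
opening: 0.155
```

drive_tool:
  deltas:
    - [[0,0,0],[1.5,0,0],1]
    - [[0,0,0],[3,0,0],1]
    - [[0,0,0],[3.5,0,0],1]
    - [[0,0,0],[3.5,0,0],1]
    - [[0,0,0],[3,0,0],1]
    - [[0,0,0],[2.5,0,0],1]
    - [[0,0,0],[1.5,0,0],1]
    - [[0,0,0],[1,0,0],1]
    - [[0,0,0],[0.3,0,0],1]
    - [[0,0,0],[0,0,0],1]
    - [[0,0,0],[0,0,0],1]
    - [[0,0,0],[0,0,0],1]

```text
clock: 7.12
tool_pos: [0.5698, 0.1451, 0.066]
eef_rot: [0.56, 0.433, -0.558, 0.433]
contact_force: [0.1, 0.2, -2.5]
opening: 0.155
```

```bash
cat > st.py <<'E'
from h import *
import sys
s=r.get_state();M=R.from_quat(s['eef_rot']).as_matrix();ty=M[:2,1];tz=M[:2,2]
D=np.array([float(sys.argv[1]),float(sys.argv[2])])-s['tool_pos'][:2]
print(s['clock'],s['tool_pos'].round(4),'F',s['contact_force'].round(1),'mom',s['moment'].round(2),'go y,z cm',(100*D@ty).round(2),(100*D@tz).round(2),'yaw',np.degrees(np.arctan2(M[1,1],M[0,1])).round(2),'tilt',M[2].round(4),s['opening'])
E
python3 st.py .5676 .1453
```

```text
7.1167 [0.5698 0.1451 0.066 ] F [ 0.1  0.2 -2.5] mom [-0.03 -0.08 -0.01] go y,z cm -0.21 0.04 yaw -14.51 tilt [-1.      0.0021 -0.0013] 0.15523665320656485
```

drive_tool:
  deltas:
    - [[0,0,0],[0.6,-0.2,0.04],1]
    - [[0,0,0],[0.4,0,0],1]
    - [[0,0,0],[0,0,0],1]
    - [[0,0,0],[0,0,0],1]
    - [[0,0,0],[0,0,0],1]

```text
clock: 7.53
tool_pos: [0.5667, 0.1452, 0.0547]
eef_rot: [-0.559, -0.433, 0.559, -0.433]
contact_force: [0.4, -0.3, -3.7]
opening: 0.154
```

```bash
python3 st.py .5676 .1453; python3 - <<'E'
from h import *
d=snap('wrist');save(d['color'],'w3.png',1.4);np.save('w3.npy',d,allow_pickle=True)
E
```

```text
7.5333 [0.5667 0.1452 0.0547] F [ 0.4 -0.3 -3.7] mom [-0.03 -0.03 -0.03] go y,z cm 0.08 -0.03 yaw -14.48 tilt [-1.e+00  1.e-04  1.e-04] 0.15440144085639118
```

View pics/w3.png

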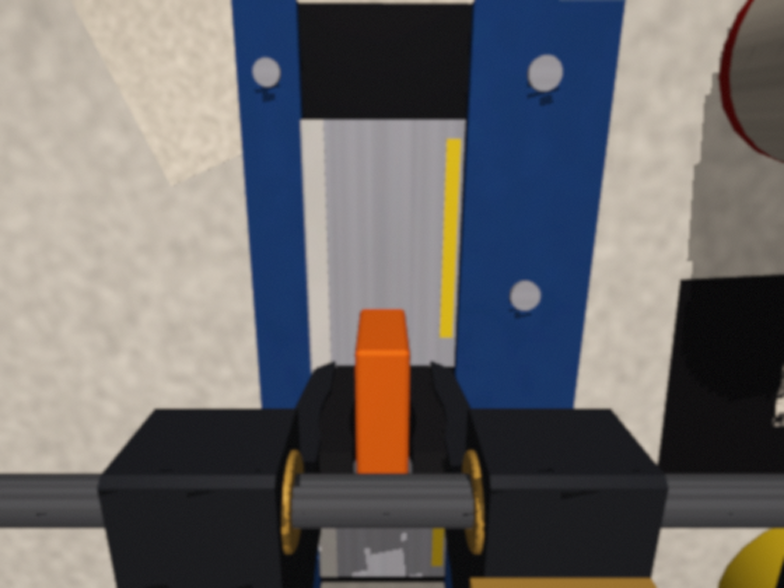

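Row 118: wall inner edges at about 301 and 467, blade from 302 to 464. Row 345: walls at about 310 and 456. So the blade looks centred over the channel; I'll compute it.

```bash
python3 - <<'E'
from h import *
d=np.load('w3.npy',allow_pickle=True).item()
T=d['wc']@np.linalg.inv(d['tool_from_camera']);t=T[:3,3];ty=T[:2,1];tz=T[:2,2]
def W(u,v,z): p=ray(d,(u-.2)/1.4,(v-.2)/1.4,z)[:2]-t[:2];return (np.array([p@ty,p@tz])*1000).round(1)
print(t)
print('outer',W(234,0,.019),W(262,405,.019),W(625,0,.019),W(574,405,.019))
print('inner',W(298,20,.019),W(310,350,.019),W(473,20,.019),W(456,345,.019))
zb=t[2]-.0225
print('blade',W(302,119,zb+.005),W(464,119,zb+.005),W(311,345,zb+.005),W(455,337,zb+.005))
print('screwends',W(300,2,.014),W(472,3,.014))
# gray profile at several rows
g=d['color'].astype(int)
for row in(90,110,200): print(row,[tuple(g[row,c]) for c in list(range(208,222,2))],'|',[tuple(g[row,c]) for c in range(324,340,2)])
E
```

```text
[0.56673952 0.1452421  0.05470295]
outer [ -44.5 -114.1] [-45.7  19.4] [  70.2 -114. ] [69.8 19.6]
inner [ -26.  -108.8] [-27.   -2.6] [  25.9 -108.7] [25.1 -4.5]
blade [-23.5 -80.6] [ 21.8 -80.6] [-23.9 -12.3] [ 21.9 -15. ]
screwends [ -25.9 -114.6] [  26.1 -114.2]
90 [(np.int64(25), np.int64(54), np.int64(103)), (np.int64(25), np.int64(54), np.int64(103)), (np.int64(31), np.int64(58), np.int64(104)), (np.int64(117), np.int64(120), np.int64(134)), (np.int64(185), np.int64(179), np.int64(172)), (np.int64(193), np.int64(187), np.int64(177)), (np.int64(194), np.int64(188), np.int64(179))] | [(np.int64(153), np.int64(150), np.int64(154)), (np.int64(152), np.int64(148), np.int64(153)), (np.int64(150), np.int64(146), np.int64(151)), (np.int64(142), np.int64(139), np.int64(143)), (np.int64(86), np.int64(85), np.int64(92)), (np.int64(24), np.int64(45), np.int64(81)), (np.int64(27), np.int64(58), np.int64(107)), (np.int64(26), np.int64(58), np.int64(108))]
110 [(np.int64(25), np.int64(55), np.int64(105)), (np.int64(26), np.int64(55), np.int64(103)), (np.int64(25), np.int64(55), np.int64(104)
[... 540 characters left out ...]
p.int64(105))]
200 [(np.int64(25), np.int64(55), np.int64(103)), (np.int64(26), np.int64(56), np.int64(103)), (np.int64(25), np.int64(55), np.int64(103)), (np.int64(25), np.int64(55), np.int64(104)), (np.int64(25), np.int64(55), np.int64(103)), (np.int64(67), np.int64(81), np.int64(115)), (np.int64(166), np.int64(161), np.int64(160))] | [(np.int64(194), np.int64(168), np.int64(78)), (np.int64(129), np.int64(123), np.int64(113)), (np.int64(43), np.int64(52), np.int64(75)), (np.int64(24), np.int64(51), np.int64(97)), (np.int64(25), np.int64(54), np.int64(102)), (np.int64(23), np.int64(54), np.int64(102)), (np.int64(26), np.int64(56), np.int64(104)), (np.int64(24), np.int64(55), np.int64(103))]
```

drive_tool:
  deltas:
    - [[0,0,0],[0.2,0.07,-0.03],1]
    - [[0,0,0],[0.2,0,0],1]
    - [[0,0,0],[0.2,0,0],1]
    - [[0,0,0],[0.2,0,0],1]
    - [[0,0,0],[0.1,0,0],1]
    - [[0,0,0],[0.1,0,0],1]
    - [[0,0,0],[0.1,0,0],1]
    - [[0,0,0],[0,0,0],1]
    - [[0,0,0],[0,0,0],1]

```text
clock: 8.33
tool_pos: [0.5674, 0.1453, 0.0437]
eef_rot: [-0.559, -0.433, 0.559, -0.433]
contact_force: [-0.3, -0.6, -3.3]
opening: 0.156
```

```bash
python3 st.py .5681 .1453
```

```text
8.3333 [0.5674 0.1453 0.0437] F [-0.3 -0.6 -3.3] mom [-0.01 -0.09 -0.02] go y,z cm 0.06 -0.02 yaw -14.48 tilt [-1.e+00 -0.e+00  1.e-04] 0.1560765462968376
```

drive_tool:
  deltas:
    - [[0,0,0],[0.05,0.03,-0.02],1]
    - [[0,0,0],[0.05,0,0],1]
    - [[0,0,0],[0.05,0,0],1]
    - [[0,0,0],[0,0,0],1]

```text
clock: 8.67
tool_pos: [0.5678, 0.1454, 0.0421]
eef_rot: [-0.559, -0.433, 0.559, -0.433]
contact_force: [-0.4, -0.0, -3.3]
opening: 0.162
```

drive_tool:
  deltas:
    - [[0,0,0],[0.05,0,0],1]
    - [[0,0,0],[0.05,0,0],1]
    - [[0,0,0],[0,0,0],1]

```text
clock: 8.92
tool_pos: [0.5677, 0.1454, 0.0411]
eef_rot: [-0.559, -0.433, 0.559, -0.433]
contact_force: [1.1, 0.1, -3.1]
opening: 0.152
```

drive_tool:
  deltas:
    - [[0,0,0],[0.05,0,0],1]
    - [[0,0,0],[0.05,0,0],1]
    - [[0,0,0],[0.05,0,0],1]
    - [[0,0,0],[0.05,0,0],1]
    - [[0,0,0],[0.05,0,0],1]
    - [[0,0,0],[0,0,0],1]

```text
clock: 9.42
tool_pos: [0.5678, 0.1454, 0.0386]
eef_rot: [-0.559, -0.433, 0.559, -0.433]
contact_force: [-0.7, -0.6, -2.9]
opening: 0.16
```

drive_tool:
  deltas:
    - [[0,0,0],[0.05,0,0],1]
    - [[0,0,0],[0.05,0,0],1]
    - [[0,0,0],[0,0,0],1]

```text
clock: 9.67
tool_pos: [0.5678, 0.1454, 0.0376]
eef_rot: [-0.559, -0.433, 0.559, -0.433]
contact_force: [-1.2, 0.4, -4.0]
opening: 0.153
```

```bash
python3 st.py .5681 .1453
```

```text
9.6667 [0.5678 0.1454 0.0376] F [-1.2  0.4 -4. ] mom [-0.01 -0.05 -0.01] go y,z cm 0.04 0.0 yaw -14.48 tilt [-1.e+00 -0.e+00  1.e-04] 0.15317865706544825
```

drive_tool:
  deltas:
    - [[0,0,0],[0.05,0,0],1]
    - [[0,0,0],[0.05,0,0],1]
    - [[0,0,0],[0,0,0],1]

```text
clock: 9.92
tool_pos: [0.5678, 0.1455, 0.0371]
eef_rot: [0.559, 0.433, -0.559, 0.433]
contact_force: [-1.7, 0.2, 1.8]
opening: 0.158
```

drive_tool:
  deltas:
    - [[0,0,0],[0.04,0,0],1]
    - [[0,0,0],[0,0,0],1]
    - [[0,0,0],[0,0,0],1]

```text
clock: 10.17
tool_pos: [0.5679, 0.1454, 0.037]
eef_rot: [0.559, 0.433, -0.559, 0.433]
contact_force: [-1.7, -1.0, 6.0]
opening: 0.155
```

drive_tool:
  deltas:
    - [[0,0,0],[-0.06,0,0],1]
    - [[0,0,0],[0,0,0],1.5]
    - [[0,0,0],[0,0,0],2]
    - [[0,0,0],[0,0,0],3]
    - [[0,0,0],[0,0,0],4]
    - [[0,0,0],[0,0,0],4]
    - [[0,0,0],[-1,0,0],4]
    - [[0,0,0],[-2,0,0],4]
    - [[0,0,0],[-3,0,0],4]
    - [[0,0,0],[-3,0,0],4]
    - [[0,0,0],[-2,0,0],3]
    - [[0,0,0],[-1,0,0],3]

```text
clock: 11.17
tool_pos: [0.5692, 0.146, 0.1605]
eef_rot: [0.561, 0.432, -0.557, 0.433]
contact_force: [-0.5, -0.3, 0.6]
opening: 0.348
```

drive_tool:
  deltas:
    - [[0,0,0],[-1,0,-1],3]
    - [[0,0,0],[-0.5,0,-1],3]
    - [[0,0,0],[0,0,0],3]
    - [[0,0,0],[0,0,0],3]
    - [[0,0,0],[0,0,0],3]

```text
clock: 11.58
tool_pos: [0.5721, 0.1643, 0.1709]
eef_rot: [-0.558, -0.433, 0.56, -0.433]
contact_force: [0.9, -0.6, -0.2]
opening: 0.337
```

```bash
python3 st.py .5681 .1453; python3 - <<'E'
from h import *
d=snap('wrist');save(d['color'],'w4.png',1.4);np.save('w4.npy',d,allow_pickle=True)
E
```

```text
11.5833 [0.5721 0.1643 0.1709] F [ 0.9 -0.6 -0.2] mom [-0.09 -0.08 -0.03] go y,z cm 0.09 1.94 yaw -14.46 tilt [-1.     -0.0015  0.0018] 0.3366823752313997
```

View pics/w4.png

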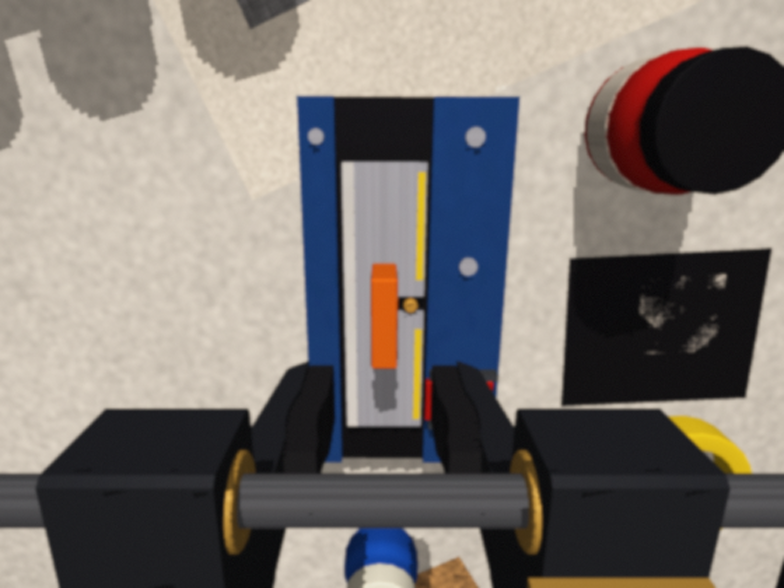

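The blade lies in the channel with the brass pin, at (410,305), inside its notch. Next I'll move back to see the catch.

drive_tool:
  deltas:
    - [[0,0,0],[0,0.3,1],4]
    - [[0,0,0],[0,0.8,2],4]
    - [[0,0,0],[0,0.9,2.5],4]
    - [[0,0,0],[0,0.9,2.5],4]
    - [[0,0,0],[0,0.8,1.5],4]
    - [[0,0,0],[0,0.7,1],4]
    - [[0,0,0],[0,0,0],4]
    - [[0,0,0],[0,0,0],4]
    - [[0,0,0],[0,0,0],4]

```text
clock: 12.38
tool_pos: [0.5889, 0.0539, 0.1719]
eef_rot: [0.559, 0.434, -0.558, 0.433]
contact_force: [0.4, 0.1, 0.0]
opening: 0.453
```

```bash
python3 st.py .595 .0765; python3 - <<'E'
from h import *
d=snap('wrist');save(d['color'],'w5.png',1.4);np.save('w5.npy',d,allow_pickle=True)
E
```

```text
12.3833 [0.5889 0.0539 0.1719] F [0.4 0.1 0. ] mom [-0.02 -0.05  0.01] go y,z cm 0.03 -2.35 yaw -14.38 tilt [-1.0e+00 -6.0e-04 -1.4e-03] 0.45302655245746676
```

View pics/w5.png

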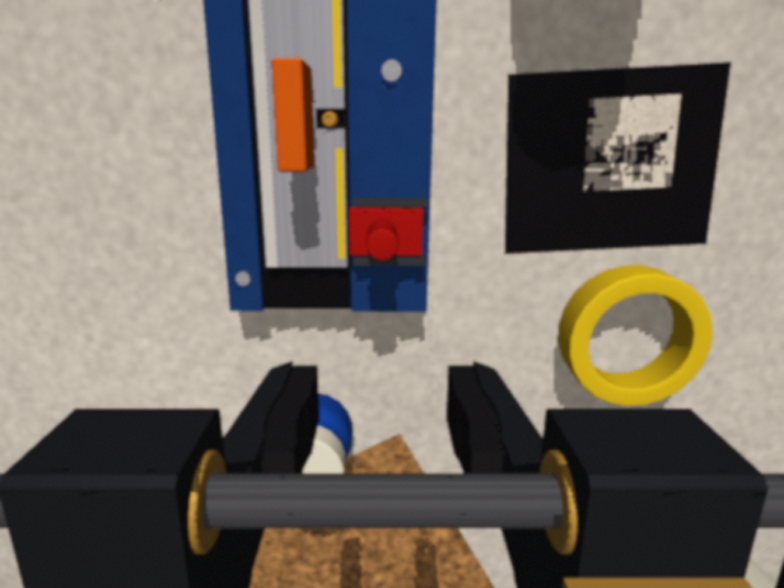

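The catch knob's top is at about (382,244). Jig outer corners at the near end are (230,309) and (427,311), and the pin sits in the notch at (329,118).

```bash
python3 - <<'E'
from h import *
d=np.load('w5.npy',allow_pickle=True).item()
T=d['wc']@np.linalg.inv(d['tool_from_camera']);t=T[:3,3];ty=T[:2,1];tz=T[:2,2]
W=lambda u,v,z:ray(d,(u-.2)/1.4,(v-.2)/1.4,z)[:2]
def L(p): p=p-t[:2];return (np.array([p@ty,p@tz])*1000).round(1)
k=W(382,244,.0585);print('knob',k,L(k),'pin',L(W(329,118,.022)),'corners',L(W(230,309,.019)),L(W(427,311,.019)))
E
```

```text
knob [0.59380071 0.078238  ] [ -1.3 -24.8] pin [-28.8 -83.8] corners [-90.4  22.1] [25.  23.5]
```

drive_tool:
  deltas:
    - [[0,0,0],[1,-0.1,-1],4]
    - [[0,0,0],[2.5,0,-1],4]
    - [[0,0,0],[2.5,0,-0.5],4]
    - [[0,0,0],[2.5,0,0],4]
    - [[0,0,0],[2,0,0],4]
    - [[0,0,0],[1.5,0,0],4]
    - [[0,0,0],[0.8,0,0],4]
    - [[0,0,0],[0.3,0,0],4]
    - [[0,0,0],[0,0,0],4]
    - [[0,0,0],[0,0,0],4]

```text
clock: 13.27
tool_pos: [0.5949, 0.0774, 0.0415]
eef_rot: [0.559, 0.433, -0.558, 0.433]
contact_force: [-0.1, 0.1, 0.1]
opening: 0.456
```

```bash
python3 st.py .5938 .0782
```

```text
13.2667 [0.5949 0.0774 0.0415] F [-0.1  0.1  0.1] mom [ 0.04 -0.08 -0.04] go y,z cm -0.13 -0.05 yaw -14.45 tilt [-1.e+00  9.e-04 -8.e-04] 0.45573337513393036
```

drive_tool:
  deltas:
    - [[0,0,0],[0,-0.13,-0.05],3]
    - [[0,0,0],[0,0,0],2.2]
    - [[0,0,0],[0,0,0],1.4]
    - [[0,0,0],[0,0,0],1.4]
    - [[0,0,0],[0,0,0],1.4]
    - [[0,0,0],[0,0,0],1.4]
    - [[0,0,0],[0,0,0],1.4]
  force: 10

```text
clock: 13.85
tool_pos: [0.5939, 0.0774, 0.0415]
eef_rot: [0.56, 0.433, -0.559, 0.433]
contact_force: [0.2, -0.6, 5.0]
opening: 0.173
```

drive_tool:
  deltas:
    - [[0,0,0],[0,-0.1,0],1.4]
    - [[0,0,0],[0,-0.2,0],1.4]
    - [[0,0,0],[0,-0.2,0],1.4]
    - [[0,0,0],[0,-0.2,0],1.4]
    - [[0,0,0],[0,-0.2,0],1.4]
    - [[0,0,0],[0,-0.2,0],1.4]
    - [[0,0,0],[0,-0.1,0],1.4]
    - [[0,0,0],[0,0,0],1.4]

```text
clock: 14.52
tool_pos: [0.5823, 0.0804, 0.0415]
eef_rot: [0.56, 0.433, -0.559, 0.433]
contact_force: [1.3, -0.2, 6.1]
opening: 0.178
```

```bash
python3 st.py .5938 .0782
```

```text
14.5167 [0.5823 0.0804 0.0415] F [ 1.3 -0.2  6.1] mom [-0.17 -0.32 -0.02] go y,z cm 1.17 -0.08 yaw -14.49 tilt [-1.0e+00  1.6e-03 -4.0e-04] 0.1780844394871054
```

drive_tool:
  deltas:
    - [[0,0,0],[0,-0.1,0],1.4]
    - [[0,0,0],[0,-0.1,0],1.4]
    - [[0,0,0],[0,-0.1,0],1.4]
    - [[0,0,0],[0,0,0],1.4]

```text
clock: 14.85
tool_pos: [0.5795, 0.0812, 0.0415]
eef_rot: [0.56, 0.433, -0.559, 0.433]
contact_force: [1.8, -0.9, 6.3]
opening: 0.175
```

drive_tool:
  deltas:
    - [[0,0,0],[0,-0.1,0],1.4]
    - [[0,0,0],[0,-0.05,0],1.4]
    - [[0,0,0],[0,0,0],1.4]

```text
clock: 15.1
tool_pos: [0.5792, 0.0812, 0.0415]
eef_rot: [0.56, 0.432, -0.558, 0.434]
contact_force: [5.4, -2.4, 3.9]
opening: 0.173
```

drive_tool:
  deltas:
    - [[0,0,0],[0,-0.1,0],1.4]
    - [[0,0,0],[0,-0.05,0],1.4]
    - [[0,0,0],[0,0,0],1.4]

```text
clock: 15.35
tool_pos: [0.5792, 0.0812, 0.0415]
eef_rot: [0.561, 0.431, -0.557, 0.434]
contact_force: [7.1, -2.3, 2.4]
opening: 0.176
```

```bash
python3 st.py .5938 .0782
```

```text
15.35 [0.5792 0.0812 0.0415] F [ 7.1 -2.3  2.4] mom [-0.54 -1.59 -0.05] go y,z cm 1.49 -0.08 yaw -14.56 tilt [-1.      0.0062 -0.0018] 0.17619596445827249
```

The travel ends in a firm stop after about 15 mm, which fits a start near 2.5 mm. I'll let go and look.

drive_tool:
  deltas:
    - [[0,0,0],[0,0.25,0],1.4]
    - [[0,0,0],[0,0,0],2]
    - [[0,0,0],[0,0,0],3]
    - [[0,0,0],[0,0,0],4]
    - [[0,0,0],[0,0,0],4]
    - [[0,0,0],[-1,0,0],4]
    - [[0,0,0],[-2,0,0],4]
    - [[0,0,0],[-3,0,0],4]
    - [[0,0,0],[-3.5,0,1],4]
    - [[0,0,0],[-3,0,1.5],4]
    - [[0,0,0],[-1,0,1],4]
    - [[0,0,0],[0,0,0],4]

```text
clock: 16.35
tool_pos: [0.5705, 0.0446, 0.1788]
eef_rot: [0.561, 0.431, -0.559, 0.433]
contact_force: [-0.2, 0.5, -0.3]
opening: 0.455
```

drive_tool:
  deltas:
    - [[0,0,0],[0,0,0],4]
    - [[0,0,0],[0,0,0],4]

```text
clock: 16.52
tool_pos: [0.5687, 0.048, 0.1747]
eef_rot: [-0.558, -0.434, 0.559, -0.433]
contact_force: [0.1, 0.0, 0.1]
opening: 0.456
```

```bash
python3 st.py .5938 .0782; python3 - <<'E'
from h import *
d=snap('wrist');save(d['color'],'w6.png',1.4);np.save('w6.npy',d,allow_pickle=True)
E
```

```text
16.5167 [0.5687 0.048  0.1747] F [0.1 0.  0.1] mom [-0.02 -0.06  0.05] go y,z cm 1.68 -3.55 yaw -14.44 tilt [-1.0e+00 -2.2e-03  3.0e-04] 0.4564552606338568
```

View pics/w6.png

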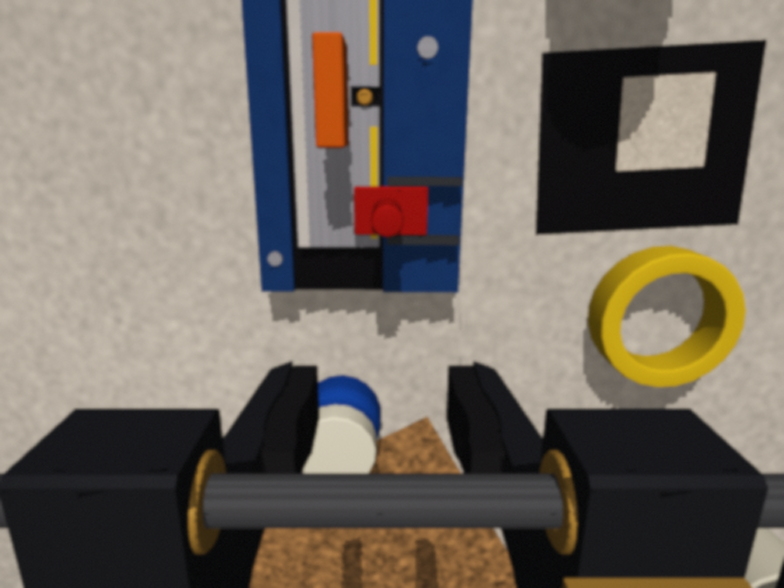

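The tongue at (355–428, 187–235) now covers the yellow edge, and the pin sits in the notch at (364,96). I'll check the catch travel with a quick number.

```bash
python3 - <<'E'
from h import *
d=np.load('w6.npy',allow_pickle=True).item()
T=d['wc']@np.linalg.inv(d['tool_from_camera']);t=T[:3,3];ty=T[:2,1];tz=T[:2,2]
def L(u,v,z): p=ray(d,(u-.2)/1.4,(v-.2)/1.4,z)[:2]-t[:2];return (np.array([p@ty,p@tz])*1000).round(1)
a,b,k=L(262,291,.019),L(459,291,.019),L(387,219,.0585)
print('knob jig x',70-(b-k)[0],-45+(k-a)[0],'jig y',-110+(a-k)[1])
b1,b2=L(298,247,.019),L(380,240,.019);print('blade -x edge jig x',-45+(b1-a)[0],'end y',-110+(a-b1)[1])
E
```

```text
knob jig x 27.5 27.900000000000006 jig y -61.3
blade -x edge jig x -22.599999999999994 end y -83.8
```

```bash
python3 -c "
from plant import r
print(r.finish_job())"
```

```text
the job is handed in; nothing more can be done
None
```

The blade is locked in the jig with its notch over the pin, and I handed the job in at about 16.5 s of the 72 s. `finish_job` reports no verdict.

- **Seating:** I lifted the blade by its orange rib and lowered it in 0.5 mm steps. It passed the height where it would ride on the pin with no resistance and touched down on the bed. The wrist force there reached about 6 N, so about 9 N of contact with the blade's weight added.
- **Catch:** I gripped the knob and slid it until it met a firm stop, with about 7 N of sideways force. I then let go and backed off.
- **Last checks:** The final wrist image shows the pin in the notch and the tongue over the blade's edge. It puts the catch about 18 mm across, and the blade about 0.4 mm off centre across and -4 mm along. Wrist force was near zero.
- **Disagreement:** The top camera's knob position was about 5 mm off the wrist camera's, so I used the wrist view. No check failed.
- **Not measured:** I saw no sign of the other things being touched, but I did not measure their positions at the end.

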